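# Purple comb out of the lidded accessory box

### The job

Swing the clear lid of the lilac accessory box up and back, past its balance point, so that it stays open by itself. Then lift the purple comb out of the box and lay it gently, flat and lengthwise, in the middle of the white comb tray, and let go of it. Leave the lid standing open and the teal hair pick lying where it is in the box.

Things in the scene. Friction and masses are not known exactly. Their poses are not given: they have to be found in the camera images.
- lid (a joint): Lid hinge angle, rad: 0 shut, 1.9 open, leaning on its stop. Let go below about 1.52 it falls shut, beyond that it falls back to 1.9 and stays. Nearly frictionless; lid 150 g, clear plate with lilac edge strips, hinged on the box's far long edge, top 63 mm up when shut. Box: lilac plastic, fixed, 170 (x) x 250 (y) x 55 mm high, walls and floor 5 mm.
- tab (a point): Grip centre of the pink pull tab: bar 20 mm wide (y), 10 thick, sticking out 40 mm from the middle of the lid's front edge; point 26 mm out from the box, 60 mm above the table when shut. Axes turn with the lid: x to the hinge, y along it, z the lid's upper side. Hinge line: 196 mm along +x, 5 mm along -z. Opens by turning about +y (tab up, then over to box +x). Box middle 111 mm along +x when shut.
- comb_center (a point): Centre (half-way up) of the purple comb, about 35 g, 130 mm long (x), 14 thick, flat on the box floor (5 mm above the table) in one half of the box, roughly along the box's x. Handle 20 mm wide from x -65 to +20, head from +20 to +65: spine y 0 to 12, teeth to y -24. z up. Grip here across y; nearest side wall about 70 mm from its middle line.
- pick_center (a point): Centre (half-way up) of the teal hair pick in the other half of the box, to be left there: handle 20 mm wide, 14 thick, from x -65 to +16, then five white-tipped prongs, 44 mm wide together, to x +63. z up.
- tray: White ceramic comb tray, fixed, left or right of the box: 210 (x) x 120 (y) mm outside, rim 14 mm high, walls and floor 4 mm. Origin at the centre of its underside, on the table; x lengthwise, z up. The comb lies with its length along the tray's x, either way round.
There are look-alikes about, which are no part of the job. Several things have the shape of the tray; the one meant has the colours described above.

How it is judged:
By the outcome, as a careful person would: the job done as asked, in the order asked, and still so for the second after the job is handed in, with the robot touching nothing.
It also fails if it takes over 56 s, if anything falls off the work surface, if the arm or the gripper's body presses on something with over 40 N, if the wrist force passes 120 N, or if a joint passes its speed limit or range.

### The arm

A 7-joint arm with a two-finger parallel gripper is mounted at the origin on the work surface. World frame = base frame: x ahead of the robot, y to its left, z up, the work surface at z = 0. Lengths are in mm, angles in rad, forces in N, time in s.
With the tool pointing down it reaches from about 425 to 925 mm from the base axis. Payload 6.8 kg.
Tool frame: the origin (TCP) lies at the very end of the fingers, on their centre line; the grasp point (between the pads) lies 19 mm behind it (arm.grip_depth is the z of the grasp point in the tool frame, in mm); z points along the fingers, y is the line along which they close (so a half turn about z gives the same grasp; the last joint's range is limited). The gripper opens to 88 mm and grips with 3 to 60 N. Pads are 20 mm wide; open, the fingers measure 115 mm over their backs; the gripper's body (75 mm by 178 mm) begins 61 mm behind the grasp point.
Start: joints at [-1.438, 0.477, 0.022, 1.555, -0.011, 1.109, -0.083], TCP at [160.969, 655.543, 222.664] pointing down, gripper open.
Joint ranges: [-2.96, 2.96], [-0.34, 2.1], [-1.41, 1.46], [0.24, 2.44], [-1.37, 4.51], [0.17, 1.92], [-2.96, 2.96]. Speed limits (rad/s): [2.39, 2.39, 3.14, 3.14, 3.14, 3.14, 3.14].

### API

Orientations are given as a unit quaternion [w, x, y, z].
In Python, from bench import arm, vision gives the robot as it stands.
- The arm moves only by the tool carry_out, never from a script. Its argument "series" is one flat list of numbers, 7 for each row, row after row: the shift along the tool's x, y, z in m, then the turn, a rotation vector about the tool's x, y, z in rad, then the closure in counts, from 0 (fully open) to 255 (shut). In form: [tx, ty, tz, wx, wy, wz, gripper, tx, ty, tz, wx, wy, wz, gripper, ...]. A call has 1 to 5 rows; each row shifts and turns the commanded pose from where the row before left it, along the tool's axes as they then stand; what a row does not reach is not made up. A row lasts 1/12 s, in which the tool goes at most 41.7 mm and 7.16 degrees, less where a joint would pass 70% of its speed; a pose out of reach is approached as far as the arm can. A call is refused whole if a number of a shift passes 0.0417 or a number of a turn 0.125, either way. A call with a gripper value outside its range is refused whole. The fingers move at their own pace and stop on an object; the grip force is fixed at half the most. Time passes only in rows, so rows that do not move let the fingers close. It gives the time, the measured TCP pose, the force, the opening and the grip force at its end, in the units of the state.
- arm.sense(): the state, without advancing time (a new reading comes with each control period).
- vision.get_image(name): name is "scene" or "top"; returns a dict with "pixels" (400x640x3 uint8, blue, green, red), "fx", "fy", "cx", "cy" (pixels), "pose" (4x4, takes a point from camera to world coordinates). Camera axes: x right, y down, z forward; pixel columns grow to the right and rows downward; lengths in mm; the calibration is good to about 2 mm. A picture is of the moment at which its call begins. There is no depth.
- arm.sign_off(): hands the job in; it is judged then, once.
The state is a dict: "time_s": time; "joints": joint angles; "joint_vel": joint speeds; "joint_torque": joint torques, N m; "position": TCP position; "tool_rot": TCP orientation; "ft_force": force on the tool from outside, world axes, zero at the start; "moment": the same for the moment, N m; "finger_gap": opening from 0.0 (shut) to 1.0 (fully open); "grip_force": force on a finger pad.
Only numpy, scipy, OpenCV 4.12 (cv2) and the standard library are available. Lean on these libraries where they do the work, as an engineer would, in place of code of your own. Each camera call takes 0.05 s, during which the arm holds its last target. There are 200 camera calls.

## Working session

There is one attempt and no reset: what is moved stays moved. The work goes in short steps, Python scripts to look and compute and a tool call to move; the robot and the scene stay as the last step left them, time stands still between calls to the robot, and variables do not carry over. Pictures are saved under pics/ and viewed, at most 10 in all, crops included, and the job is handed in when it is done.

Besides the shell and the picture viewer there is one more tool, called after ">>>" as name(argument=value, ...) on one line, values as JSON. carry_out: Moves the arm, as the interface text tells. Its arguments: {"type":"object","properties":{"series":{"type":"array"}},"required":["series"]}

```bash
mkdir -p pics; ls; python3 - <<'E'
from bench import arm, vision
import cv2, numpy as np
s=arm.sense(); print(s, arm.grip_depth)
for n in("scene","top"):
    d=vision.get_image(n); cv2.imwrite(f"pics/{n}0.png",d["pixels"]); print(n,d["fx"],d["fy"],d["cx"],d["cy"],np.round(d["pose"],3).tolist())
E
```

```text
pics
{'time_s': 0.0, 'joints': array([-1.43811587,  0.4777737 ,  0.02234466,  1.55639043, -0.01148714,
        1.10929524, -0.08308745]), 'joint_vel': array([ 0.00102543, -0.00034864, -0.0004946 , -0.0004903 ,  0.00096891,
        0.00196198,  0.00085743]), 'joint_torque': array([ 2.22602039e-04, -5.82837439e+01,  1.53509337e+00, -2.72610909e+01,
       -5.42486203e-02,  1.66465959e-02,  1.56623350e-04]), 'position': array([160.8436347 , 654.96779224, 221.7252883 ]), 'tool_rot': array([-3.38953611e-05,  1.20081635e-01,  9.92763640e-01, -8.68554813e-04]), 'ft_force': array([ 0.03502447,  0.2828808 , -0.95867938]), 'moment': array([-0.05017692,  0.00547276,  0.01408123]), 'grip_force': 0.0, 'finger_gap': 0.9987447701533246} -18.700000000000003
scene 482.69715222542817 482.69715222542817 325.8501456917605 198.921476491396 [[-0.361, 0.607, -0.708, 1406.997], [0.932, 0.234, -0.275, 585.473], [-0.001, -0.759, -0.651, 982.649], [0.0, 0.0, 0.0, 1.0]]
top 492.0668253147078 492.0668253147078 325.01339757084236 198.85048746183054 [[-0.016, -0.993, 0.116, 264.683], [-1.0, 0.015, -0.011, 204.34], [0.009, -0.116, -0.993, 1629.878], [0.0, 0.0, 0.0, 1.0]]
```

View pics/top0.png

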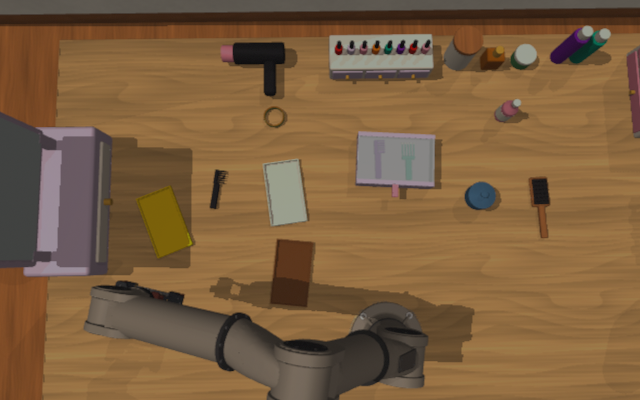

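View pics/scene0.png

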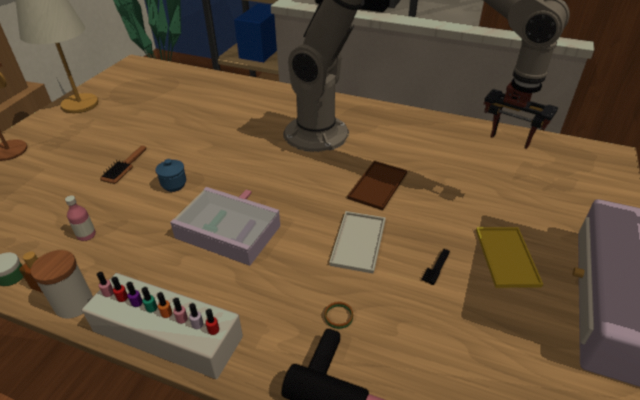

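The top view shows the lilac box at (395,160) with its pink tab at (395,190) on the robot's side. Through the lid I can see the purple comb at (378,158) and the teal pick at (408,160).

- **Tray candidates:** white (285,192), brown (292,272) and yellow (165,222). I choose the white one.
- **Comb look-alikes:** black comb (218,188) and brush (540,205). I choose the purple one in the box.
- **Box look-alike:** large lilac case (70,200), which has no pink tab. I choose the box at (395,160).

Next I'll measure these and make one close crop.

```bash
cat > h.py <<'E'
import cv2, numpy as np
from bench import arm, vision
from scipy.spatial.transform import Rotation as R
def ray(d,uv,z):
    uv=np.atleast_2d(uv).astype(float); P=np.array(d["pose"])
    v=np.c_[(uv[:,0]-d["cx"])/d["fx"],(uv[:,1]-d["cy"])/d["fy"],np.ones(len(uv))]@P[:3,:3].T
    o=P[:3,3]; return o+v*((z-o[2])/v[:,2])[:,None]
def proj(d,p):
    P=np.array(d["pose"]); c=(np.atleast_2d(p)-P[:3,3])@P[:3,:3]
    return np.c_[d["fx"]*c[:,0]/c[:,2]+d["cx"],d["fy"]*c[:,1]/c[:,2]+d["cy"]]
def mask(d,roi,lo,hi):
    h=cv2.cvtColor(d["pixels"],cv2.COLOR_BGR2HSV); m=cv2.inRange(h,np.array(lo),np.array(hi))
    k=np.zeros_like(m); x0,y0,x1,y1=roi; k[y0:y1,x0:x1]=m[y0:y1,x0:x1]
    n,l,s,c=cv2.connectedComponentsWithStats(k)
    if n<2: return None
    i=1+np.argmax(s[1:,4]); ys,xs=np.where(l==i); return np.c_[xs,ys].astype(np.float32)
def rect(pts):
    (c,s,a)=cv2.minAreaRect(pts[:,:2].astype(np.float32)); return np.round(c,1),np.round(s,1),round(a,1)
def state():
    s=arm.sense(); q=s["tool_rot"]; return s, R.from_quat([q[1],q[2],q[3],q[0]])
E
python3 - <<'E'
from h import *
t=vision.get_image("top"); s=vision.get_image("scene")
h=cv2.cvtColor(t["pixels"],cv2.COLOR_BGR2HSV)
for u,v in [(395,190),(360,140),(434,160),(378,146),(378,170),(408,150),(408,172),(285,192),(395,160),(395,184)]: print((u,v),h[v,u])
a=cv2.resize(t["pixels"][120:240,250:450],None,fx=4,fy=4,interpolation=cv2.INTER_CUBIC)
cv2.imwrite("pics/crop1.png",a)
m=mask(t,(255,150,315,235),(0,0,150),(179,60,255)); print("tray",len(m),rect(ray(t,m,14)))
E
```

```text
(395, 190) [174  86 157]
(360, 140) [ 15   4 135]
(434, 160) [ 14  44 123]
(378, 146) [140  12 123]
(378, 170) [143  27 125]
(408, 150) [ 76  22 130]
(408, 172) [ 80  40 129]
(285, 192) [ 37  27 158]
(395, 160) [ 15   4 135]
(395, 184) [171  65 150]
tray 1880 (array([475.7, 316.2]), array([198.3, 105.3]), 7.4)
```

View pics/crop1.png

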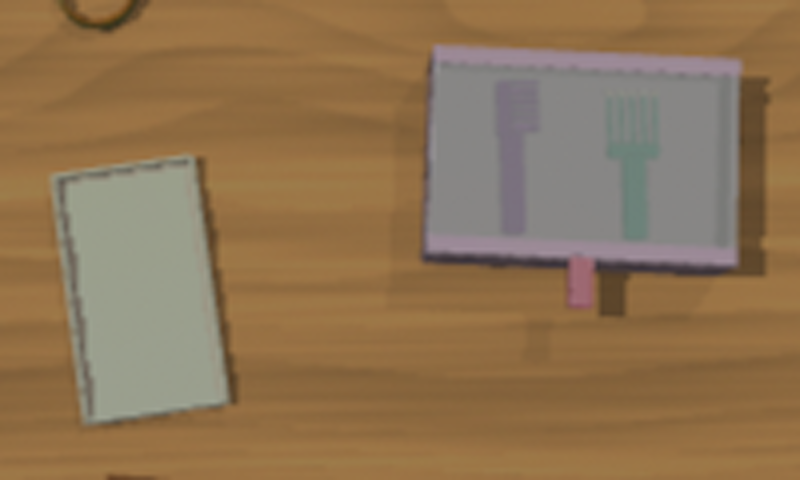

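The crop confirms the choices. The comb is purple with its head away from the robot and teeth to the right (-y), and its handle is at about crop (512,185). The pick is teal at (635,170). The pink tab covers (568–594, 257–307), and the white tray's corners are (53,176), (195,156), (230,402) and (85,424).

```bash
python3 - <<'E'
from h import *
t=vision.get_image("top"); s=vision.get_image("scene")
f=lambda a:np.array(a)/4+[250-.375,120-.375]
L=ray(t,f([(432,46),(740,61),(738,265),(425,252)]),63); print("lid",np.round(L,0).tolist(), L.mean(0), [np.linalg.norm(L[i]-L[i-1]).round() for i in range(4)])
e=L[0]-L[3]+L[1]-L[2]; yaw=np.arctan2(e[1],e[0]); e2=L[0]-L[1]+L[3]-L[2]; print("yaw",yaw,np.arctan2(-e2[0],e2[1]))
T=ray(t,f([(53,176),(195,156),(230,402),(85,424)]),14); print("tray",T.mean(0),[np.linalg.norm(T[i]-T[i-1]).round() for i in range(4)]); e=T[0]-T[3]+T[1]-T[2];print("yaw",np.arctan2(e[1],e[0]))
m=mask(t,(385,182,405,200),(165,55,100),(179,255,255)); print("tab",len(m),rect(ray(t,m,65)))
m2=mask(s,(225,185,260,215),(160,60,60),(179,255,255)); print("tab scene",len(m2),rect(ray(s,m2,65)))
m=mask(t,(368,132,390,185),(125,10,60),(155,255,255)); p=ray(t,m,19);print("comb",len(m),rect(p))
hd=p[p[:,0]<p[:,0].min()+75]; print("handle",rect(hd), p.min(0),p.max(0))
m=mask(t,(398,135,420,185),(65,15,60),(95,255,255)); print("pick",rect(ray(t,m,19)))
E
```

```text
lid [[668.0, 78.0, 63.0], [652.0, -173.0, 63.0], [484.0, -165.0, 63.0], [498.0, 87.0, 63.0]] [575.30203711 -43.37445326  63.        ] [np.float64(170.0), np.float64(252.0), np.float64(168.0), np.float64(252.0)]
yaw -0.05423589980517029 -0.06010353653626178
tray [478.26301801 319.5962743   14.        ] [np.float64(209.0), np.float64(119.0), np.float64(208.0), np.float64(120.0)]
yaw 0.12684276712050455
tab 78 (array([472. , -37.8]), array([19.3, 39.1]), 88.2)
tab scene 46 (array([477.4, -30.5]), array([15.8, 36.1]), 84.0)
comb 299 (array([583.4,   4.9]), array([ 33.5, 128.9]), 88.4)
handle (array([556.2,   9.1]), array([20. , 74.3]), 88.4) [518.95863647 -13.39050042  19.        ] [647.7920838   21.11715816  19.        ]
pick (array([573.4, -91.5]), array([ 40.2, 118.7]), 88.0)
```

Sizes, heights and the two views agree: lid 169×252 mm, tray 209×119 mm, tab 39×19 mm. The tool's yaw has to turn -0.183 about tool z, after which tool x = -box x and tool y = box y. I'm moving toward the tab now, swinging around the base.

>>> carry_out(series=[0,0,0,0,0,-0.0915,0,0,0,0,0,0,-0.0915,0,-0.033,-0.022,0,0,0,0,0,-0.033,-0.022,0,0,0,0,0,-0.033,-0.022,0,0,0,0,0])

```text
time_s: 0.72
position: [256.4, 583.2, 222.5]
tool_rot: [-0.0, 0.028, 1.0, -0.0]
ft_force: [0.8, -0.1, 0.4]
finger_gap: 1.001
grip_force: 0.0
```

>>> carry_out(series=[-0.033,-0.022,0,0,0,0,0,-0.033,-0.022,0,0,0,0,0,-0.033,-0.022,0,0,0,0,0,-0.033,-0.022,0,0,0,0,0,-0.033,-0.022,0,0,0,0,0])

```text
time_s: 1.13
position: [415.7, 463.2, 222.9]
tool_rot: [0.0, 0.029, 1.0, 0.0]
ft_force: [0.7, 0.2, 0.2]
finger_gap: 0.998
grip_force: 0.0
```

>>> carry_out(series=[-0.033,-0.022,0,0,0,0,0,-0.033,-0.022,0,0,0,0,0,0,-0.037,0,0,0,0,0,0,-0.037,0,0,0,0,0,0,-0.037,0,0,0,0,0])

```text
time_s: 1.55
position: [471.6, 304.1, 222.3]
tool_rot: [-0.0, 0.029, 1.0, -0.0]
ft_force: [-0.0, 0.1, 0.8]
finger_gap: 1.004
grip_force: 0.0
```

>>> carry_out(series=[0,-0.037,0,0,0,0,0,0,-0.037,0,0,0,0,0,0,-0.037,0,0,0,0,0,0,-0.037,0,0,0,0,0,0,-0.037,0,0,0,0,0])

```text
time_s: 1.97
position: [460.2, 119.6, 222.8]
tool_rot: [0.0, 0.029, 1.0, 0.0]
ft_force: [1.1, -0.2, -0.7]
finger_gap: 0.997
grip_force: 0.0
```

>>> carry_out(series=[0,-0.037,0,0,0,0,0,0,-0.037,0,0,0,0,0,0,-0.037,0,0,0,0,0,0,-0.02,0,0,0,0,0,0,0,0,0,0,0,0])

```text
time_s: 2.38
position: [452.4, -14.4, 222.9]
tool_rot: [0.0, 0.033, 0.999, -0.0]
ft_force: [-0.0, -0.1, -0.5]
finger_gap: 0.998
grip_force: 0.0
```

```bash
cat >> h.py <<'E'
def delta(target,yaw):  # TCP target -> shift in tool axes (mm) and turn about tool z for a down tool with x=-ex(yaw)
    s,r=state(); p=np.array(target)-s["position"]; M=np.array([[-np.cos(yaw),np.sin(yaw),0],[-np.sin(yaw),np.cos(yaw),0],[0,0,-1]]).T
    print("t",round(s["time_s"],2),"pos",s["position"].round(1),"tool shift",r.inv().apply(p).round(1),"turn",(r.inv()*R.from_matrix(M)).as_rotvec().round(3),"F",s["ft_force"].round(1),"gap",round(s["finger_gap"],3),"gf",round(s["grip_force"],1))
E
python3 -c "
from h import *
delta([465.5,-37.3,41],-0.057)"
```

```text
t 2.38 pos [452.4 -14.4 222.9] tool shift [-14.5 -21.9 182. ] turn [-0.001  0.    -0.065] F [-0.  -0.1 -0.5] gap 0.998 gf 0.0
```

```bash
sed -i 's/\[-np.cos(yaw),np.sin(yaw),0\]/[-np.cos(yaw),-np.sin(yaw),0]/' h.py
```

>>> carry_out(series=[-0.0145,-0.022,0,0,0,-0.009,0,0,0,0.036,0,0,0,0,0,0,0.036,0,0,0,0,0,0,0.036,0,0,0,0,0,0,0.02,0,0,0,0])

```text
time_s: 2.8
position: [464.7, -31.2, 91.7]
tool_rot: [-0.002, 0.024, 1.0, -0.0]
ft_force: [-0.5, -0.1, 0.3]
finger_gap: 1.0
grip_force: 0.0
```

```bash
python3 - <<'E'
from h import *
delta([465.5,-37.3,41],-0.057)
d=vision.get_image("scene"); cv2.imwrite("pics/s1.png",cv2.resize(d["pixels"][100:300,130:350],None,fx=3,fy=3))
E
```

```text
t 2.8 pos [464.7 -31.2  91.7] tool shift [-1.2 -6.1 50.7] turn [-0.    -0.003  0.009] F [-0.5 -0.1  0.3] gap 1.0 gf 0.0
```

View pics/s1.png

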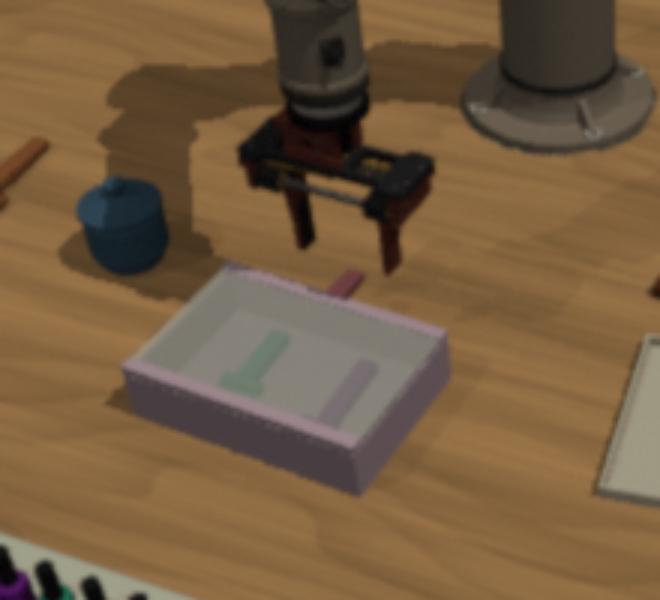

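The fingers are just above the pink tab and straddle it (tips at crop (305,245) and (390,268), tab at (345,285)). Next: settle, check, descend and close.

>>> carry_out(series=[0,0,0,0,0,0.005,0,0,0,0,0,0,0,0])

```text
time_s: 3.02
position: [466.9, -31.7, 95.4]
tool_rot: [0.0, 0.027, 1.0, 0.0]
ft_force: [0.5, 0.3, 0.0]
finger_gap: 1.005
grip_force: 0.0
```

```bash
python3 -c "
from h import *
delta([465.5,-37.3,41],-0.057)"
```

```text
t 3.02 pos [466.9 -31.7  95.4] tool shift [ 1.1 -5.7 54.4] turn [0.    0.001 0.003] F [0.5 0.3 0. ] gap 1.005 gf 0.0
```

>>> carry_out(series=[0.001,-0.0057,0,0,0,0,0,0,0,0.027,0,0,0,0,0,0,0.027,0,0,0,0,0,0,0,0,0,0,0,0,0,0,0,0,0,0])

```text
time_s: 3.43
position: [465.0, -38.1, 41.3]
tool_rot: [-0.0, 0.027, 1.0, 0.0]
ft_force: [-0.2, -0.9, 1.6]
finger_gap: 1.001
grip_force: 0.0
```

>>> carry_out(series=[0,0,0,0,0,0,255,0,0,0,0,0,0,255,0,0,0,0,0,0,255,0,0,0,0,0,0,255,0,0,0,0,0,0,255])

```text
time_s: 3.85
position: [465.4, -37.8, 41.3]
tool_rot: [0.001, 0.027, 1.0, 0.0]
ft_force: [0.5, -0.4, -1.4]
finger_gap: 0.659
grip_force: 0.0
```

>>> carry_out(series=[0,0,0,0,0,0,255,0,0,0,0,0,0,255,0,0,0,0,0,0,255])

```text
time_s: 4.1
position: [464.9, -37.9, 40.7]
tool_rot: [-0.0, 0.027, 1.0, 0.0]
ft_force: [-0.1, -0.0, -0.6]
finger_gap: 0.43
grip_force: 0.0
```

```bash
python3 -c "
from h import *
delta([465.5,-37.3,41],-0.057)"
```

```text
t 4.1 pos [464.9 -37.9  40.7] tool shift [-0.6  0.6 -0.3] turn [ 0.    -0.     0.003] F [-0.1 -0.  -0.6] gap 0.43 gf 0.0
```

>>> carry_out(series=[0,0,0,0,0,0,255,0,0,0,0,0,0,255,0,0,0,0,0,0,255,0,0,0,0,0,0,255,0,0,0,0,0,0,255])

```text
time_s: 4.52
position: [465.1, -34.1, 40.6]
tool_rot: [-0.0, 0.025, 1.0, 0.002]
ft_force: [0.8, 12.1, -0.6]
finger_gap: 0.225
grip_force: 30.0
```

>>> carry_out(series=[-0.0012,0,-0.0176,0,0,0,255,-0.0028,0,-0.0174,0,0,0,255,-0.0044,0,-0.0171,0,0,0,255,-0.0059,0,-0.0166,0,0,0,255,-0.0074,0,-0.016,0,0,0,255])

```text
time_s: 4.93
position: [487.0, -35.3, 126.1]
tool_rot: [0.0, 0.026, 1.0, 0.002]
ft_force: [3.8, 9.6, -3.8]
finger_gap: 0.226
grip_force: 30.0
```

```bash
python3 -c "
from h import *
delta([486.6,-39,125.5],-0.057); print(state()[0]['moment'])"
```

```text
t 4.93 pos [487.  -35.3 126.1] tool shift [ 0.2 -3.7  0.6] turn [ 0.004 -0.     0.006] F [ 3.8  9.6 -3.8] gap 0.226 gf 30.0
[ 2.21618209 -0.59074813 -0.23874715]
```

The grip holds and the lid follows. The tab sits 4 mm further +y than commanded, so I'll relieve that while continuing the arc.

>>> carry_out(series=[-0.0088,0.002,-0.0153,0,0,0,255,-0.0101,0.0015,-0.0145,0,0,0,255,-0.0114,0,-0.0135,0,0,0,255,-0.0125,0,-0.0124,0,0,0,255,-0.0136,0,-0.0112,0,0,0,255])

```text
time_s: 5.35
position: [542.4, -38.5, 192.2]
tool_rot: [-0.001, 0.027, 1.0, 0.0]
ft_force: [0.8, -0.1, -5.2]
finger_gap: 0.226
grip_force: 30.0
```

>>> carry_out(series=[-0.0146,0,-0.01,0,0,0,255,-0.0154,0,-0.0086,0,0,0,255,-0.0161,0,-0.0072,0,0,0,255,-0.0167,0,-0.0057,0,0,0,255,-0.0171,0,-0.0042,0,0,0,255])

```text
time_s: 5.77
position: [622.1, -43.3, 227.8]
tool_rot: [-0.002, 0.027, 1.0, -0.0]
ft_force: [-2.4, -0.6, 0.5]
finger_gap: 0.229
grip_force: 30.0
```

```bash
python3 -c "
from h import *
delta([622.7,-46.5,228.3],-0.057); print(state()[0]['moment'])"
```

```text
t 5.77 pos [622.1 -43.3 227.8] tool shift [-0.8 -3.2 -0.5] turn [-0.    -0.003  0.003] F [-2.4 -0.6  0.5] gap 0.229 gf 30.0
[-0.17459069  0.92486957 -0.00297455]
```

Tracking is excellent. I'll finish the arc to 1.8 rad, settle and release.

>>> carry_out(series=[-0.0175,0,-0.0026,0,0,0,255,-0.0176,0,-0.001,0,0,0,255,-0.0176,0,0.0005,0,0,0,255,-0.0175,0,0.0021,0,0,0,255,-0.0172,0,0.0037,0,0,0,255])

```text
time_s: 6.18
position: [711.4, -48.7, 226.7]
tool_rot: [0.001, 0.027, 1.0, -0.0]
ft_force: [-1.3, -1.5, 8.0]
finger_gap: 0.222
grip_force: 30.0
```

>>> carry_out(series=[0,0,0,0,0,0,255,0,0,0,0,0,0,0,0,0,0,0,0,0,0,0,0,0,0,0,0,0,0,0,0,0,0,0,0])

```text
time_s: 6.6
position: [709.6, -47.3, 224.8]
tool_rot: [-0.001, 0.027, 1.0, 0.0]
ft_force: [-0.0, 0.3, 0.0]
finger_gap: 0.489
grip_force: 0.0
```

>>> carry_out(series=[0,0,0,0,0,0,0,0,0,0,0,0,0,0,0,0,0,0,0,0,0,0,0,-0.02,0,0,0,0,0,0,-0.03,0,0,0,0])

```text
time_s: 7.02
position: [708.2, -47.1, 272.3]
tool_rot: [-0.003, 0.027, 1.0, -0.0]
ft_force: [0.2, 0.1, 0.5]
finger_gap: 0.87
grip_force: 0.0
```

>>> carry_out(series=[0,0,-0.03,0,0,0,0,0.02,0,-0.02,0,0,0,0,0.035,0,0,0,0,0,0,0.035,0,0,0,0,0,0,0.035,0,0,0,0,0,0])

```text
time_s: 7.43
position: [584.0, -40.9, 325.4]
tool_rot: [0.0, 0.027, 1.0, -0.0]
ft_force: [0.1, -0.3, 0.7]
finger_gap: 0.999
grip_force: 0.0
```

>>> carry_out(series=[0.035,0,0,0,0,0,0,0.035,0,0,0,0,0,0,0.035,0,0,0,0,0,0,0.035,0,0,0,0,0,0,0,0,0,0,0,0,0])

```text
time_s: 7.85
position: [440.0, -33.7, 325.1]
tool_rot: [-0.001, 0.027, 1.0, 0.001]
ft_force: [-0.6, -0.7, -0.0]
finger_gap: 1.002
grip_force: 0.0
```

```bash
python3 - <<'E'
from h import *
delta([560,8,200],-0.05)
d=vision.get_image("scene"); cv2.imwrite("pics/s2.png",cv2.resize(d["pixels"][50:300,100:400],None,fx=2,fy=2))
t=vision.get_image("top"); cv2.imwrite("pics/t2.png",cv2.resize(t["pixels"][90:220,330:460],None,fx=4,fy=4))
E
```

```text
t 7.85 pos [440.  -33.7 325.1] tool shift [-117.9   47.9  124.9] turn [ 0.002 -0.002 -0.004] F [-0.6 -0.7 -0. ] gap 1.002 gf 0.0
```

View pics/s2.png

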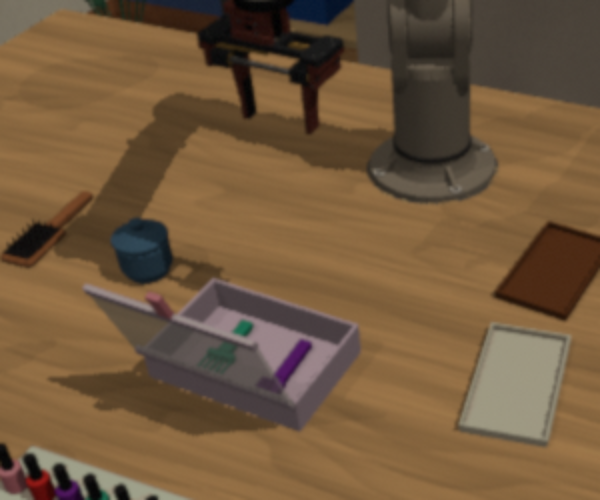

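View pics/t2.png

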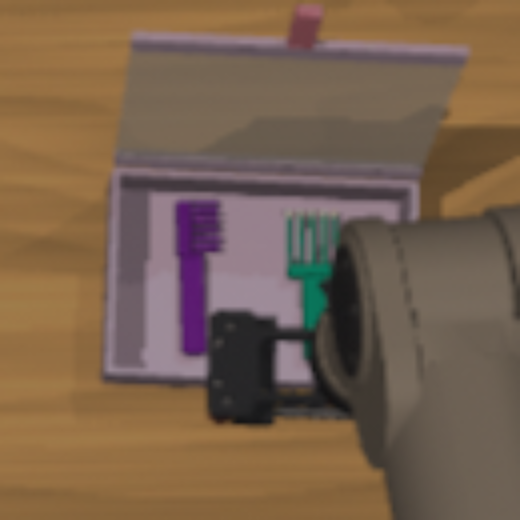

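The lid stands open, leaning back with the tab at top crop (305,25). The comb is fully visible, with its handle from crop (195,350) to (188,255). I'll measure it without the lid in the way.

```bash
python3 - <<'E'
from h import *
t=vision.get_image("top")
m=mask(t,(365,130,395,185),(130,100,40),(155,255,255)); p=ray(t,m,19); print(len(m),rect(p),p[:,0].min(),p[:,0].max())
x0=p[:,0].min(); h=p[p[:,0]<x0+72]; print("handle",rect(h))
# handle centreline by per-row mid
r=[(g[:,0].mean(),(g[:,1].min()+g[:,1].max())/2,np.ptp(g[:,1])) for v in np.unique(m[:,1]) for g in [p[m[:,1]==v]]]
r=np.array(r); print(r.round(1).tolist())
k=r[:,0]<x0+75; f=np.polyfit(r[k,0],r[k,1],1); print("slope",f[0],"yaw",np.arctan(f[0]))
s=vision.get_image("scene"); m=mask(s,(210,190,280,260),(130,100,30),(155,255,255)); q=ray(s,m,19); print("scene",len(m),rect(q))
xc=x0+65; c=[xc,np.polyval(f,xc),12]; print(c)
delta([c[0],c[1],100],np.arctan(f[0]))
E
```

```text
283 (array([583.4,   5. ]), array([ 33.4, 128.9]), 88.4) 519.007245568616 647.7920838044716
handle (array([554.4,   9.3]), array([20. , 70.8]), 89.2)
[[647.6, 3.2, 26.8], [644.2, 4.9, 30.1], [640.8, 5.0, 30.1], [637.4, 5.1, 30.1], [634.0, 5.2, 30.1], [630.6, 5.3, 30.1], [627.2, 5.4, 30.1], [623.8, 5.5, 30.1], [620.4, 10.6, 20.1], [616.9, 4.0, 33.4], [613.5, 4.1, 33.4], [610.1, 4.2, 33.4], [606.7, 4.3, 33.4], [603.4, 11.1, 20.0], [600.0, 9.5, 16.7], [596.6, 9.6, 16.7], [593.2, 9.7, 16.7], [589.9, 9.8, 16.7], [586.5, 9.9, 16.7], [583.1, 10.0, 16.7], [579.7, 10.1, 16.7], [576.3, 10.2, 16.7], [572.9, 10.3, 16.7], [569.6, 10.4, 16.7], [566.2, 10.5, 16.6], [562.8, 10.6, 16.6], [559.4, 10.7, 16.6], [556.1, 10.8, 16.6], [552.7, 10.9, 16.6], [549.3, 11.0, 16.6], [545.9, 9.4, 19.9], [542.5, 7.8, 16.6], [539.2, 7.9, 16.6], [535.8, 8.0, 16.6], [532.5, 8.1, 16.6], [529.1, 8.2, 16.6], [525.7, 8.3, 16.6], [522.4, 8.4, 16.6], [519.1, 10.2, 6.6]]
slope 0.026063697646209263 yaw 0.02605779821871533
scene 155 (array([571. ,  15.4]), array([21.3, 89.5]), 89.9)
[np.float64(584.007245568616), np.float64(10.350891461478422), 12]
t 8.05 pos [446.5 -33.3 325.7] tool shift [-134.7   50.9  225.9] turn [ 0.     0.001 -0.08 ] F [-0.5 -0.4  1.1] gap 0.998 gf 0.0
```

>>> carry_out(series=[-0.0337,0.0127,0,0,0,0,110,-0.0337,0.0127,0,0,0,0,110,-0.0337,0.0127,0,0,0,0,110,-0.0337,0.0127,0,0,0,0,110,0,0,0,0,0,-0.08,110])

```text
time_s: 8.47
position: [588.8, 13.9, 322.8]
tool_rot: [-0.0, -0.015, 1.0, -0.001]
ft_force: [0.2, 1.1, 0.3]
finger_gap: 0.658
grip_force: 0.0
```

>>> carry_out(series=[0,0,0.037,0,0,0,110,0,0,0.037,0,0,0,110,0,0,0.037,0,0,0,110,0,0,0.037,0,0,0,110,0,0,0.037,0,0,0,110])

```text
time_s: 8.88
position: [584.0, 10.0, 137.8]
tool_rot: [0.0, -0.013, 1.0, -0.0]
ft_force: [0.7, 0.6, -0.1]
finger_gap: 0.57
grip_force: 0.0
```

>>> carry_out(series=[0,0,0.03,0,0,0,110,0,0,0,0,0,0,110,0,0,0,0,0,0,110])

```text
time_s: 9.13
position: [582.7, 9.9, 108.7]
tool_rot: [-0.002, -0.013, 1.0, -0.001]
ft_force: [-0.3, 0.3, 0.7]
finger_gap: 0.563
grip_force: 0.0
```

```bash
python3 -c "
from h import *
delta([583.5,10.0,8],0.028)"
```

```text
t 9.13 pos [582.7   9.9 108.7] tool shift [ -1.2   0.2 100.7] turn [-0.001 -0.004 -0.002] F [-0.3  0.3  0.7] gap 0.563 gf 0.0
```

>>> carry_out(series=[0,0,0.03,0,0,0,110,0,0,0.03,0,0,0,110,0,0,0.025,0,0,0,110,0,0,0.01,0,0,0,110,0,0,0.005,0,0,0,110])

```text
time_s: 9.55
position: [584.0, 10.2, 10.5]
tool_rot: [0.0, -0.013, 1.0, -0.0]
ft_force: [0.1, 0.2, 0.4]
finger_gap: 0.571
grip_force: 0.0
```

>>> carry_out(series=[0,0,0,0,0,0,110,0,0,0,0,0,0,255,0,0,0,0,0,0,255,0,0,0,0,0,0,255,0,0,0,0,0,0,255])

```text
time_s: 9.97
position: [583.6, 10.2, 11.3]
tool_rot: [0.001, -0.013, 1.0, 0.0]
ft_force: [-0.1, -0.0, 0.3]
finger_gap: 0.304
grip_force: 0.0
```

>>> carry_out(series=[0,0,0,0,0,0,255,0,0,0,0,0,0,255,0,0,0,0,0,0,255])

```text
time_s: 10.22
position: [583.3, 10.3, 10.9]
tool_rot: [0.0, -0.013, 1.0, 0.0]
ft_force: [-1.9, 0.5, 6.7]
finger_gap: 0.222
grip_force: 29.9
```

```bash
python3 -c "
from h import *
delta([583.5,10.0,108],0.028)"
```

```text
t 10.22 pos [583.3  10.3  10.9] tool shift [ -0.3  -0.3 -97.1] turn [ 0.     0.001 -0.002] F [-1.9  0.5  6.7] gap 0.222 gf 29.9
```

>>> carry_out(series=[0,0,-0.01,0,0,0,255,0,0,-0.03,0,0,0,255,0,0,-0.035,0,0,0,255,0,0,-0.035,0,0,0,255,0,0,-0.035,0,0,0,255])

```text
time_s: 10.63
position: [582.3, 9.9, 157.1]
tool_rot: [-0.0, -0.013, 1.0, -0.0]
ft_force: [0.8, 0.1, -0.3]
finger_gap: 0.224
grip_force: 29.9
```

>>> carry_out(series=[0.008,0.03,0,0,0,0,255,0.011,0.03,0,0,0,0,255,0.011,0.03,0,0,0,0,255,0.011,0.03,0,0,0,0,255,0.011,0.03,0,0,0,0,255])

```text
time_s: 11.05
position: [526.1, 159.7, 155.9]
tool_rot: [0.0, -0.013, 1.0, 0.0]
ft_force: [0.9, 0.1, -0.6]
finger_gap: 0.223
grip_force: 29.9
```

>>> carry_out(series=[0.011,0.03,0,0,0,0,255,0.011,0.03,0,0,0,0,255,0.011,0.03,0,0,0,0,255,0.011,0.03,0,0,0,0,255,0,0.03,0,0,0,-0.09,255])

```text
time_s: 11.47
position: [476.5, 308.8, 155.6]
tool_rot: [-0.001, -0.059, 0.998, -0.0]
ft_force: [0.7, -0.9, -0.8]
finger_gap: 0.227
grip_force: 29.9
```

>>> carry_out(series=[0,0,0,0,0,0,255,0,0,0,0,0,0,255])

```text
time_s: 11.63
position: [478.4, 309.2, 155.5]
tool_rot: [0.0, -0.06, 0.998, 0.0]
ft_force: [-0.4, -1.1, -0.7]
finger_gap: 0.222
grip_force: 29.9
```

```bash
python3 - <<'E'
from h import *
delta([478.3,319.6,11],0.127)
d=vision.get_image("scene"); cv2.imwrite("pics/s3.png",cv2.resize(d["pixels"][60:290,180:440],None,fx=2.4,fy=2.4))
E
```

```text
t 11.63 pos [478.4 309.2 155.5] tool shift [ -1.1  10.2 144.5] turn [ 0.     0.    -0.008] F [-0.4 -1.1 -0.7] gap 0.222 gf 29.9
```

View pics/s3.png

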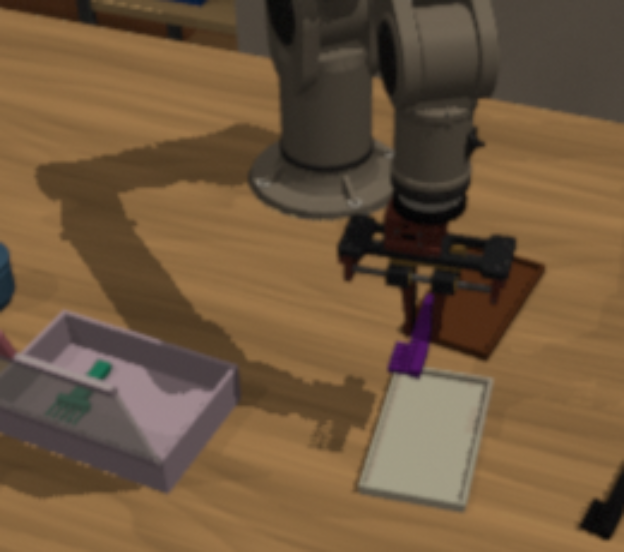

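The comb is held and looks level: head at crop (408,358), handle running up to (430,295). I'll check the pitch against a level projection.

```bash
python3 - <<'E'
from h import *
d=vision.get_image("scene"); s,_=state()
m=mask(d,(320,160,390,230),(130,80,30),(160,255,255)); print(m.min(0),m.max(0))
h=m[m[:,1]>=m[:,1].max()-1]; t=m[m[:,1]<=m[:,1].min()+1]; print("bottom",h.mean(0),"top",t.mean(0))
yaw=0.12; c=s["position"]+[0,0,1.1]; M=np.array([[np.cos(yaw),-np.sin(yaw)],[np.sin(yaw),np.cos(yaw)]])
for pit in(-.15,0,.15):
  P=[np.r_[c[:2]+M@[x*np.cos(pit),y],c[2]+z+x*np.sin(pit)] for x,y,z in[(65,12,7),(65,-24,-7),(65,12,-7),(65,-24,7),(-65,-10,7),(-65,10,7)]]
  print(pit,proj(d,P).round(1).tolist())
E
```

```text
[341. 182.] [359. 216.]
bottom [350.6 215.3] top [358.2 182.6]
-0.15 [[353.9, 215.8], [339.9, 217.5], [353.7, 219.9], [340.0, 213.5], [355.9, 178.1], [363.1, 179.2]]
0 [[354.0, 213.2], [339.9, 214.9], [353.8, 217.3], [340.0, 210.8], [355.8, 180.7], [363.0, 181.9]]
0.15 [[354.2, 210.1], [340.1, 211.9], [354.0, 214.3], [340.2, 207.8], [355.6, 183.7], [362.8, 184.8]]
```

Level to within a few hundredths of a radian. Next I'll align and lower, then approach gently.

>>> carry_out(series=[-0.001,0.0102,0,0,0,-0.008,255,0,0,0.035,0,0,0,255,0,0,0.035,0,0,0,255,0,0,0.03,0,0,0,255,0,0,0.02,0,0,0,255])

```text
time_s: 12.15
position: [478.1, 316.3, 32.7]
tool_rot: [-0.001, -0.061, 0.998, -0.001]
ft_force: [-0.4, -0.1, -0.8]
finger_gap: 0.224
grip_force: 29.9
```

>>> carry_out(series=[0,0,0.012,0,0,0,255,0,0,0.005,0,0,0,255,0,0,0.002,0,0,0,255,0,0,0.002,0,0,0,255,0,0,0,0,0,0,255])

```text
time_s: 12.57
position: [479.7, 318.2, 15.2]
tool_rot: [0.001, -0.062, 0.998, 0.001]
ft_force: [0.1, 0.5, -0.9]
finger_gap: 0.222
grip_force: 29.9
```

```bash
python3 -c "
from h import *
delta([478.3,319.6,10],0.127)"
```

```text
t 12.57 pos [479.7 318.2  15.2] tool shift [1.2 1.6 5.2] turn [ 0.001  0.002 -0.003] F [ 0.1  0.5 -0.9] gap 0.222 gf 29.9
```

>>> carry_out(series=[0.001,0.0016,0.001,0,0,0,255,0,0,0.001,0,0,0,255,0,0,0.001,0,0,0,255,0,0,0.001,0,0,0,255,0,0,0,0,0,0,255])

```text
time_s: 12.98
position: [477.6, 319.2, 10.2]
tool_rot: [-0.0, -0.062, 0.998, 0.0]
ft_force: [0.2, -0.0, -1.0]
finger_gap: 0.222
grip_force: 29.9
```

>>> carry_out(series=[0,0,0.0007,0,0,0,255,0,0,0,0,0,0,255])

```text
time_s: 13.15
position: [477.7, 319.3, 10.0]
tool_rot: [-0.0, -0.062, 0.998, 0.0]
ft_force: [-2.3, -0.7, 4.8]
finger_gap: 0.228
grip_force: 29.9
```

Light contact shows as an upward force of 4.8 N. I'll release only partly so the fingers clear the rims, then rise.

>>> carry_out(series=[0,0,0,0,0,0,110,0,0,0,0,0,0,110,0,0,0,0,0,0,110,0,0,0,0,0,0,110,0,0,0,0,0,0,110])

```text
time_s: 13.57
position: [477.7, 319.2, 9.5]
tool_rot: [-0.0, -0.062, 0.998, -0.0]
ft_force: [-0.5, -1.0, 0.7]
finger_gap: 0.549
grip_force: 0.0
```

>>> carry_out(series=[0,0,-0.01,0,0,0,110,0,0,-0.03,0,0,0,110,0,0,-0.035,0,0,0,110,0,0,-0.035,0,0,0,110,0,0,-0.035,0,0,0,110])

```text
time_s: 13.98
position: [477.5, 318.9, 156.7]
tool_rot: [-0.0, -0.062, 0.998, -0.0]
ft_force: [-0.2, -0.7, 0.2]
finger_gap: 0.572
grip_force: 0.0
```

>>> carry_out(series=[0,0.035,-0.01,0,0,0,110,0,0.035,0,0,0,0,110,0,0.035,0,0,0,0,110,0,0.035,0,0,0,0,110,0,0.035,0,0,0,0,110])

```text
time_s: 14.4
position: [455.6, 494.4, 165.7]
tool_rot: [0.0, -0.062, 0.998, 0.0]
ft_force: [0.1, 1.4, -0.6]
finger_gap: 0.571
grip_force: 0.0
```

>>> carry_out(series=[0,0,0,0,0,0,110,0,0,0,0,0,0,110,0,0,0,0,0,0,110])

```text
time_s: 14.65
position: [456.3, 492.0, 164.8]
tool_rot: [0.0, -0.062, 0.998, -0.0]
ft_force: [-0.1, -1.2, 0.4]
finger_gap: 0.571
grip_force: 0.0
```

```bash
python3 - <<'E'
from h import *
t=vision.get_image("top"); cv2.imwrite("pics/t4.png",cv2.resize(t["pixels"][90:240,250:450],None,fx=4,fy=4))
m=mask(t,(260,150,310,230),(130,80,30),(160,255,255)); p=ray(t,m,18); print(rect(p),p.min(0),p.max(0)); delta([0,0,0],.127)
E
```

```text
(array([479.6, 311.2]), array([126.1,  32. ]), 6.6) [417.05927336 298.59214819  18.        ] [543.67080299 331.61657074  18.        ]
t 14.7 pos [456.8 491.2 164.8] tool shift [ 513.4 -431.5  165.2] turn [-0.001  0.    -0.005] F [ 0.4 -0.6  0.6] gap 0.571 gf 0.0
```

View pics/t4.png

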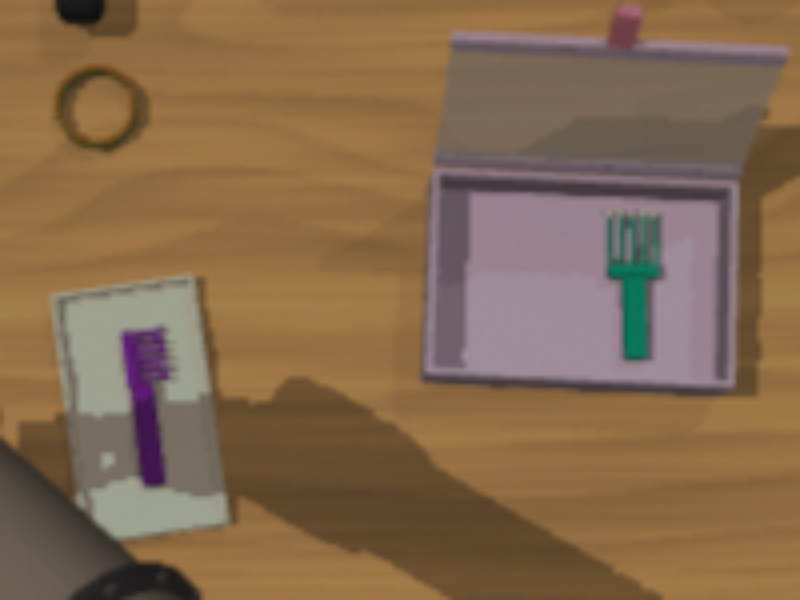

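The comb lies flat and lengthwise in the middle of the white tray, with its centre near crop (145,405). The lid is still open, the pick at (635,285) hasn't moved, and the robot is clear. I'll hand in.

```bash
python3 -c "
from bench import arm
print(arm.sign_off())"
```

```text
the job is handed in; nothing more can be done
None
```

The lid stands open by itself, the purple comb lies flat and lengthwise in the middle of the white tray, the teal pick is where it was, and the job was handed in at about 15 s of the 56 s allowed.

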